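# Close the leaf of a drill jig over its blank

## Task

Get the drill jig ready for drilling, working with the fingertips only: push the pine blank along its channel until its end is right up against the end stop, then fold the hinged metal leaf over until it lies flat over the blank, and push the leaf by its upright tab so that its free edge tucks fully beneath the steel keeper lip. Do not pick anything up, and leave the things around the jig where they are.

Things in the scene. Friction and masses are not known exactly. Their poses are not given: they have to be found in the camera images.
- jig: Drill jig screwed to the bench: plywood base 205 x 220 x 18 mm (jig x -115 to +90 mm, y -100 to +120 mm). Origin: on the bench top, under the channel's centre line and the leaf's middle; z up. Jig x runs along the channel to the end stop (the end away from the robot); jig y points to the hinge side, the keeper lip is at -y. Its yaw is -0.15 to 0.30 rad.
- channel_mid (a point): Channel floor (base top, z = 18 mm) above the jig's origin. The channel runs along jig x at y = 0 between two wooden rails 12 mm high and 12 mm wide, x -70 to +70 mm, inner faces at y = +-17 mm. Base and bench are open in front of it.
- stop_face (a point): Middle of the end stop's face, on the channel's centre line at jig x = +70 mm, 33 mm above the bench. The stop is a wooden block 62 mm wide, 16 thick and 28 high over the base.
- cheek_near (a point): Middle of the top of the hinge cheek nearer the robot. Two wooden cheeks hold the pin, each 14 (x) x 48 (y) mm, centred at jig x = +-46, y = 81 mm, tops at z = 64 mm; between them 78 mm are free for leaf and fingers.
- landing (a point): Top of the wooden landing block (z = 49.5 mm, jig y -98 to -58 mm) that the leaf's edge slides on beneath the lip.
- lip_edge (a point): Middle of the keeper lip's inner edge at jig y = -66 mm, z = 62 mm, half-way through the 4 mm steel plate (70 mm along jig x, reaching back to y = -97). Its underside is 10.5 mm above the landing block, its top at z = 64 mm.
- blank: Pine blank, 30 x 140 x 30 mm, about 0.08 kg, lying loose in the channel on the jig's base with its length along jig x. Origin: centre of its underside; its own y is its length, +y towards the end stop. It starts 15 to 32 mm short of the stop; home, its near end is at jig x = -70 mm.
- blank_far_end (a point): Centre of the blank's end face towards the end stop.
- blank_near_end (a point): Centre of the blank's end face towards the robot, the face to push on.
- leaf (a joint): Angle of the hinged leaf, rad: 0 = folded flat over the blank, 1.57 = upright, up to 1.95 leaning back. The leaf is an aluminium plate 70 (jig x) x 150 x 8 mm, 0.18 kg. Its stiff pivot holds it where left above about 0.5 rad; below that it may sink by its own weight; 1 to 2 N at its end turns it. Flat, its underside is at z = 49.5 mm (1.5 mm above the blank), its top at 57.5 mm.
- leaf_slide (a joint): Travel of the hinge pin along its slots to the keeper, m: 0 = drawn back, 0.014 = fully forward. It carries the whole leaf in jig -y, takes about 4 N and stays where left. Drawn back (0 to 2 mm at the start) the free edge comes down 2 to 4 mm clear of the lip; forward, the leaf would strike the lip from above; flat and fully forward, the edge is 10 mm beneath the lip.
- leaf_pin (a point): Middle of the hinge pin, parallel to jig x, at jig y = 88 mm less the slide travel, z = 53.5 mm. Axes turn with the leaf: -y runs along it to the free edge, z is the normal of its top face, which looks to the hinge side (jig +y) when the leaf stands upright; push there to fold it.
- leaf_edge (a point): Middle of the leaf's free edge, 150 mm from the pin, half-way through its thickness.
- leaf_tab (a point): Middle of the push face of the leaf's tab: an upright aluminium tab 40 mm wide (jig x), 5 mm thick, 24 mm proud of the leaf's top face; the push face is 42.5 mm from the pin and looks to the hinge; this point is 14 mm above the leaf's top face.
- leaf_bush (a point): Top of the steel drill bush collar on the leaf's top face: 22 mm across, 6 mm proud, 88 mm from the pin. The leaf's face beyond it, 100 to 150 mm from the pin, is plain.
- glue_bottle: Bystander: white glue bottle with yellow nozzle, 54 x 54 x 168 mm, standing. Origin: centre of its foot.
- tape_measure: Bystander: yellow tape measure lying flat, 79 x 86 x 35 mm. Origin: centre underneath.
- masking_tape: Bystander: roll of cream masking tape lying flat, 85 mm across, 19 mm high. Origin: centre underneath.
- sanding_block: Bystander: brown cork sanding block, 62 x 100 x 32 mm. Origin: centre underneath.

How it is judged:
On the way, in this order (a step that is already met when the one before it is completed fails the run):
1. the blank is pushed home, its end within 3 mm of the end stop, while the leaf still stands open (x of blank_far_end in the frame of jig above 0.067 m and z of blank in the frame of jig between 0.015 and 0.022 m and angle between blank's own z axis and vertical below 0.05 rad and value of joint leaf above 1 rad), for 0.2 s.
2. the leaf is folded down flat over the blank (value of joint leaf below 0.06 rad), for 0.1 s.
3. the leaf is pushed forward, its edge tucked beneath the keeper lip (value of joint leaf below 0.06 rad and value of joint leaf_slide above 0.011 m), for 0.2 s.
At the end, for the whole second after the job is handed in: The blank lies in the channel with its end within 3 mm of the end stop; the leaf is flat (below 0.06 rad) and within 3 mm of its full 14 mm travel, its edge at least 6 mm beneath the keeper lip; everything at rest (all of step 3 and x of blank_far_end in the frame of jig above 0.067 m and z of blank in the frame of jig between 0.015 and 0.022 m and angle between blank's own z axis and vertical below 0.05 rad and y of leaf_edge in the frame of lip_edge below -0.006 m and z of leaf_edge in the frame of lip_edge below -0.004 m and linear speed of blank below 0.01 m/s); the robot touches nothing.
It fails at once if the blank is lifted or tipped out of its channel (z of blank in the frame of jig above 0.028 m or angle between blank's own z axis and vertical above 0.25 rad).
It fails at once if the glue bottle is moved more than 20 mm or knocked over (distance of glue_bottle from where it was at the start of the episode above 0.02 m or angle between glue_bottle's own z axis and vertical above 0.3 rad).
It fails at once if the tape measure is moved more than 20 mm or knocked over (distance of tape_measure from where it was at the start of the episode above 0.02 m or angle between tape_measure's own z axis and vertical above 0.3 rad).
It fails at once if the masking tape is moved more than 20 mm or knocked over (distance of masking_tape from where it was at the start of the episode above 0.02 m or angle between masking_tape's own z axis and vertical above 0.3 rad).
It fails at once if the sanding block is moved more than 20 mm or knocked over (distance of sanding_block from where it was at the start of the episode above 0.02 m or angle between sanding_block's own z axis and vertical above 0.3 rad).
It also fails if it takes over 58 s, if anything falls off the work surface, if the arm or the gripper's body presses on something with over 40 N, if the wrist force passes 120 N, or if a joint passes its speed limit or range.

## Robot

A 6-joint arm with a two-finger parallel gripper is mounted at the origin on a cart in front of the work surface, level with it; the furniture and walls round the work are solid. World frame = base frame: x ahead of the robot, y to its left, z up, the work surface at z = 0. Lengths are in m, angles in rad, forces in N, time in s.
With the tool pointing down it reaches from about 0.35 to 0.775 m from the base axis. Payload 7.3 kg.
Tool frame: the origin (TCP) lies midway between the tips of the shut fingers; the grasp point (between the pads) lies 19 mm behind it (robot.tcp_to_grasp is the distance from the TCP to the grasp point, in m); z points along the fingers, y is the line along which they close (so a half turn about z gives the same grasp; the last joint's range is limited). The gripper opens to 92 mm and grips with 3 to 60 N. Pads are 19 mm wide; open, the fingers measure 130 mm over their backs; the gripper's body (75 mm by 190 mm) begins 47 mm behind the grasp point.
Start: joints at [1.076, 0.342, 1.524, -0, 1.275, -0.146], TCP at [0.179, 0.493, 0.227] pointing down, gripper open.
Joint ranges: [-2.53, 2.53], [-0.77, 2.02], [0.04, 2.7], [-1, 4.14], [0.28, 2.66], [-3.11, 3.11]. Speed limits (rad/s): [2.57, 2.57, 3.14, 3.14, 3.14, 3.14].

## Interface

Orientations are given as [roll, pitch, yaw] about the fixed x, y, z axes, in that order (R = Rz(yaw) Ry(pitch) Rx(roll)).
In Python, from cell import readout, cams, ticket, robot gives the robot as it stands. The module is installed in compiled form; this text tells all that it offers.
- The arm moves only by the tool jog_arm, never from a script. Its argument "plan" is a list of rows, each a list of 5 numbers: the shift along the world's x, y, z each as a share of 0.08 m, from -1 to 1, then the turn about the world's z as a share of 90 degrees, from -1 to 1, then the opening, from -1 (shut) to 1 (fully open). A call has 1 to 12 rows; each row is the pose to reach, as a shift and turn from the pose commanded when the call began; what a row does not reach only later rows make up. A row lasts 1/10 s, in which the tool goes at most 50 mm and 8.59 degrees, less where a joint would pass 70% of its speed; a pose out of reach is approached as far as the arm can. A call with a number of a shift or a turn outside -1 to 1 is refused whole. A call with a gripper value outside its range is refused whole. The fingers move at their own pace and stop on an object; "squeeze" is the grip in N (left out, the last holds). Time passes only in rows, so rows that repeat a pose let the fingers close. It gives the time, the measured TCP pose, the force, the opening and the grip force at its end, in the units of the state.
- readout.observe(): the state, without advancing time (a new reading comes with each control period).
- cams.read_camera(name): name is "side" or "top"; returns the picture (384x512x3 uint8, blue, green, red); there is no depth.
- cams.calibration(name): a dict with "K" (3x3 intrinsics, pixels), "world_from_camera" (4x4, takes a point from camera to world coordinates). Camera axes: x right, y down, z forward; pixel columns grow to the right and rows downward; lengths in m; the calibration is good to about 2 mm. A picture is of the moment at which its call begins. calibration takes no time and is no camera call.
- ticket.hand_in(): hands the job in; it is judged then, once.
The state is a dict: "time": time; "qpos": joint angles; "qvel": joint speeds; "joint_efforts": joint torques, N m; "tool_pos": TCP position; "tool_rot": TCP orientation; "contact_force": force on the tool from outside, world axes, zero at the start; "torque": the same for the moment, N m; "opening": finger opening in m; "grip_force": force on a finger pad.
Only numpy, scipy, OpenCV 4.12 (cv2) and the standard library are available. Lean on these libraries where they do the work, as an engineer would, in place of code of your own. Each camera call takes 0.05 s, during which the arm holds its last target. There are 200 camera calls.

## Working session

There is one attempt and no reset: what is moved stays moved. The work goes in short steps, Python scripts to look and compute and a tool call to move; the robot and the scene stay as the last step left them, time stands still between calls to the robot, and variables do not carry over. Pictures are saved under pics/ and viewed, at most 10 in all, crops included, and the job is handed in when it is done.

Besides the shell and the picture viewer there is one more tool, called after "Emit:" by a JSON object that holds its "fn" and its "kwargs". jog_arm: Moves the arm, as the interface text tells. Shift numbers are shares of 0.08 m and turn numbers shares of 90 degrees, none past 1 either way. Its arguments: {"type":"object","properties":{"plan":{"type":"array"},"squeeze":{"type":"number"}},"required":["plan"]}

```bash
mkdir -p pics; python3 - <<'E'
from cell import readout,cams
import cv2,numpy as np
s=readout.observe(); print({k:np.round(v,3) for k,v in s.items()})
for n in("side","top"):
    im=cams.read_camera(n); cv2.imwrite(f"pics/{n}0.png",im); cv2.imwrite(f"pics/{n}0b.png",cv2.resize(im,(800,600),interpolation=cv2.INTER_CUBIC))
    c=cams.calibration(n); print(n,np.round(c["K"],1).tolist(),np.round(c["world_from_camera"],3).tolist())
E
```

```text
{'time': np.float64(0.0), 'qpos': array([ 1.076,  0.343,  1.525, -0.   ,  1.275, -0.146]), 'qvel': array([ 0.   ,  0.001, -0.   ,  0.001,  0.   ,  0.001]), 'joint_efforts': array([ 3.0000e-03, -4.3125e+01, -2.4422e+01,  7.2000e-02,  5.6000e-02,
       -0.0000e+00]), 'tool_pos': array([0.179, 0.493, 0.226]), 'tool_rot': array([-3.14 , -0.   ,  2.793]), 'contact_force': array([-0.115, -0.127, -0.342]), 'torque': array([ 0.018, -0.023, -0.034]), 'grip_force': np.float64(0.0), 'opening': np.float64(0.092)}
side [[404.0, 0.0, 249.0], [0.0, 404.0, 189.1], [0.0, 0.0, 1.0]] [[0.974, 0.172, -0.15, 0.637], [0.228, -0.747, 0.625, -0.756], [-0.005, -0.643, -0.766, 0.746], [0.0, 0.0, 0.0, 1.0]]
top [[373.2, 0.0, 251.2], [0.0, 373.2, 197.0], [0.0, 0.0, 1.0]] [[0.022, -0.999, 0.026, 0.452], [-1.0, -0.023, -0.014, -0.211], [0.014, -0.026, -1.0, 1.059], [0.0, 0.0, 0.0, 1.0]]
```

View pics/side0b.png

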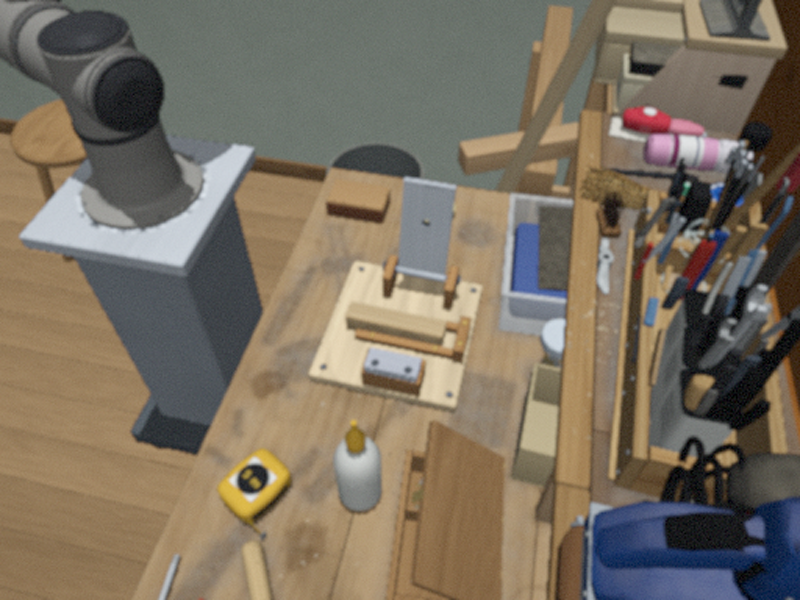

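View pics/top0b.png

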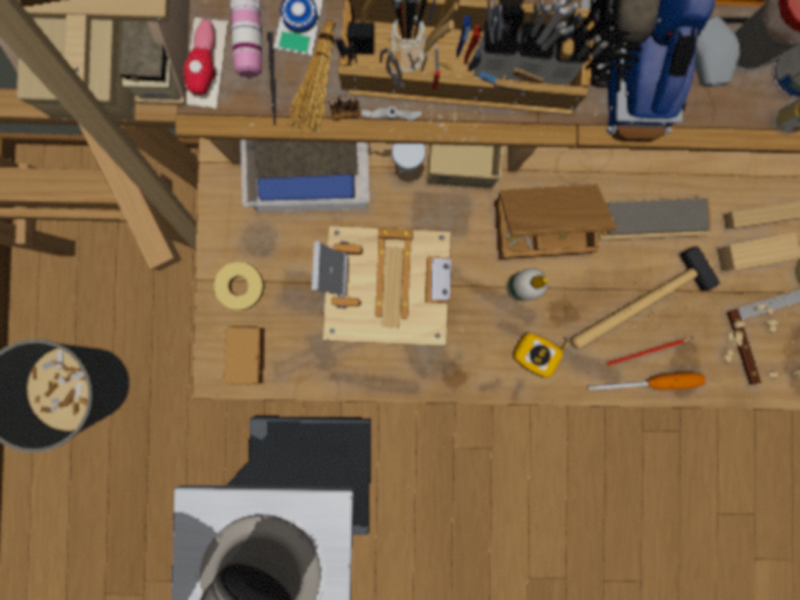

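The side view shows the jig around (400,330) in the enlarged picture with the leaf standing open. The top view shows it at about (388,285), yaw near 0, with the bottle at (530,285), tape at (238,287) and cork block at (243,355). I'll crop both closer.

```bash
python3 - <<'E'
import cv2,numpy as np
a=cv2.imread("pics/side0.png")[105:265,190:320]; b=cv2.imread("pics/top0.png")[135:230,190:300]
# side crop x5 , top crop x6 (separate files)
cv2.imwrite("pics/side_c.png",cv2.resize(a,None,fx=3.75,fy=3.75,interpolation=cv2.INTER_CUBIC))
cv2.imwrite("pics/top_c.png",cv2.resize(b,None,fx=6,fy=6,interpolation=cv2.INTER_CUBIC))
E
```

```text
(no output)
```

View pics/side_c.png

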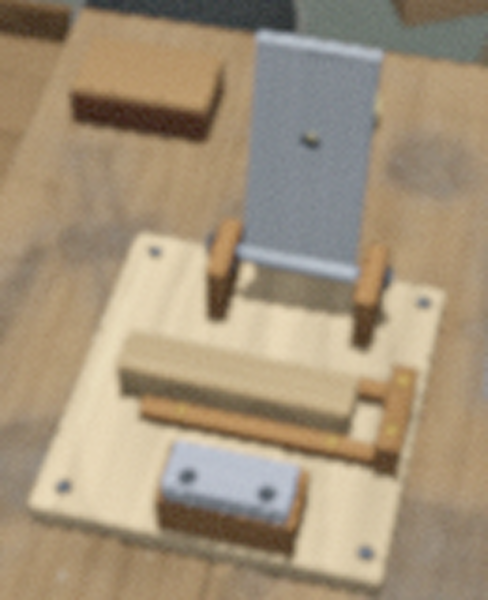

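View pics/top_c.png

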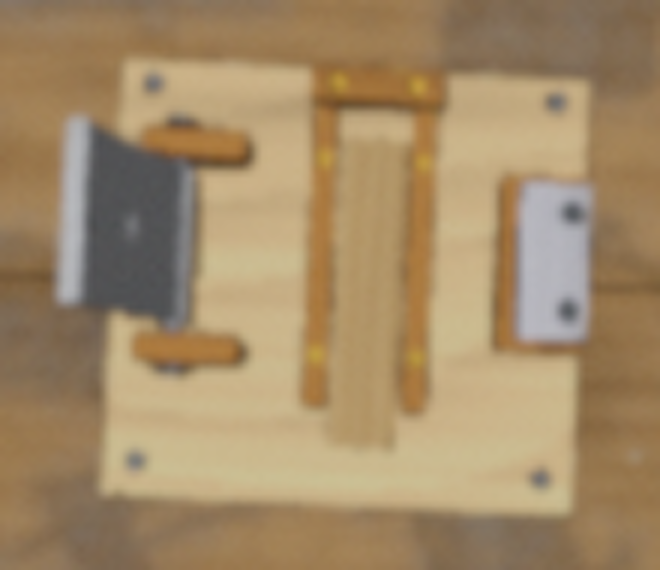

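Side crop: base top corners at (443,290), (138,234), (32,505), (382,578), leaf free edge (258,37)–(381,55). Top crop: base corners at (124,60), (588,80), (102,493), (572,513), blank ends near rows 445 and 138, leaf edge (77,116)–(69,304). Fitting the jig pose from both views.

```bash
cat > h.py <<'E'
import numpy as np
from cell import cams
from scipy.optimize import least_squares
CR={"side":(3.75,190,105),"top":(6,190,135)}
C={n:cams.calibration(n) for n in CR}
def full(n,p): s,a,b=CR[n]; return (np.array(p)+.5)/s-.5+[a,b]
def proj(n,X):
    T=np.linalg.inv(C[n]["world_from_camera"]); p=C[n]["K"]@(T[:3,:3]@X+T[:3,3]); return p[:2]/p[2]
def world(q,P):
    c,s=np.cos(q[2]),np.sin(q[2]); return np.array([q[0]+c*P[0]-s*P[1],q[1]+s*P[0]+c*P[1],P[2]])
def leafpt(a,sl,x,d,h): # d from pin along leaf, h along top normal
    return np.array([x,.088-sl-d*np.cos(a)+h*np.sin(a),.0535+d*np.sin(a)+h*np.cos(a)])
E
cat > fit.py <<'E'
from h import *
B=[(.09,.12,.018),(.09,-.1,.018),(-.115,.12,.018),(-.115,-.1,.018)]
O=[("top",p,b) for p,b in zip([(124,60),(588,80),(102,493),(572,513)],B)]+[("side",p,b) for p,b in zip([(443,290),(382,578),(138,234),(32,505)],B)]
L=[("side",(258,37),-.035),("side",(381,55),.035),("top",(77,116),.035),("top",(69,304),-.035)]
K=[("top",(326,445),0,.015),("top",(395,450),0,-.015),("top",(342,138),1,.015),("top",(405,140),1,-.015),("side",(118,368),0,-.015),("side",(135,335),0,.015),("side",(352,407),1,-.015)]
def f(q):
    r=[proj(n,world(q,b))-full(n,p) for n,p,b in O]
    r+=[proj(n,world(q,leafpt(q[3],.001,x,.15,0)))-full(n,p) for n,p,x in L]
    r+=[proj(n,world(q,(q[4]+.14*(e-1),y,.048)))-full(n,p) for n,p,e,y in K]
    r+=[[ (q[5]-1)*0]]
    return np.concatenate(r)
s=least_squares(f,[.45,-.2,0,1.7,.05,1]); print(np.round(s.x,4)); print(np.round(s.fun[:-1].reshape(-1,2),1).tolist())
# triangulated heights check
def tri(a,b):
    A=[];y=[]
    for n,p in(("top",a),("side",b)):
        T=C[n]["world_from_camera"]; d=T[:3,:3]@np.linalg.inv(C[n]["K"])@np.r_[full(n,p),1]; d/=np.linalg.norm(d)
        M=np.eye(3)-np.outer(d,d); A.append(M); y.append(M@T[:3,3])
    return np.linalg.lstsq(np.vstack(A),np.r_[y[0],y[1]],rcond=None)[0]
for (na,a,*_),(nb,b,*_) in zip(O[:4],O[4:]): print("corner",np.round(tri(a,b),4))
print("edge far",tri((77,116),(381,55)),"edge near",tri((69,304),(258,37)),"blank near",tri((326,445),(135,335)),tri((395,450),(118,368)))
q=s.x
for nm,P in dict(near=(q[4]-.14,0,.033),far=(q[4],0,.033),edge=leafpt(q[3],.001,0,.15,0),tabflat=leafpt(0,.001,0,.0425,.018),lip=(0,-.066,.062),cheekN=(-.046,.081,.064),origin=(0,0,0)).items(): print(nm,np.round(world(q,P),4))
E
python3 fit.py
```

```text
[ 0.5341 -0.2237 -0.0158  1.7652  0.0534  1.    ]
[[-0.8, -0.9], [0.4, -1.1], [-0.1, 0.3], [0.5, -0.1], [0.5, -1.1], [0.4, 0.5], [-0.6, -1.1], [-1.1, -0.3], [-0.6, -0.6], [-0.3, -0.2], [0.1, 0.2], [0.2, -0.8], [0.6, -0.5], [0.2, -0.9], [-0.1, -0.8], [0.5, -0.7], [-0.7, -0.4], [-1.3, -1.9], [-0.4, 1.5]]
corner [ 0.6246 -0.1069  0.0155]
corner [ 0.6206 -0.3238  0.017 ]
corner [ 0.422  -0.1017  0.014 ]
corner [ 0.4181 -0.3205  0.0147]
edge far [ 0.57153132 -0.10797125  0.20001315] edge near [ 0.50060356 -0.10614134  0.19796465] blank near [ 0.44804557 -0.20507066  0.03861434] [ 0.44654195 -0.23634907  0.04482946]
near [ 0.4475 -0.2223  0.033 ]
far [ 0.5875 -0.2245  0.033 ]
edge [ 0.536  -0.1077  0.2007]
tabflat [ 0.5348 -0.1792  0.0715]
lip [ 0.5331 -0.2897  0.062 ]
cheekN [ 0.4894 -0.142   0.064 ]
origin [ 0.5341 -0.2237  0.    ]
```

The fit is sound (residuals about 1 px; triangulated corner heights 15–17 mm against 18 mm, leaf edge at 0.20 m). Jig is at (0.534, −0.224), yaw −0.016, leaf 1.77 rad, blank 16.6 mm short. I'll go with fingers shut and the closing line along jig x.

Emit:
{"fn": "jog_arm", "kwargs": {"plan": [[0.4, -0.5, 0, -0.09, -1], [0.83, -1, 0, -0.18, -1], [0.83, -1, 0, -0.263, -1]], "squeeze": 5}}

```text
time: 0.4
tool_pos: [0.2482, 0.41, 0.2263]
tool_rot: [-3.14, 0.002, 2.37]
contact_force: [-0.5, 0.6, 0.1]
opening: 0.0721
grip_force: 0.0
```

Emit:
{"fn": "jog_arm", "kwargs": {"plan": [[0.4, -0.5, 0, -0.09, -1], [0.83, -1, 0, -0.18, -1], [0.83, -1, 0, -0.263, -1]]}}

```text
time: 0.7
tool_pos: [0.3149, 0.3299, 0.2265]
tool_rot: [-3.141, 0.002, 1.956]
contact_force: [-1.0, 0.6, 0.0]
opening: 0.0483
grip_force: 0.0
```

Emit:
{"fn": "jog_arm", "kwargs": {"plan": [[0.4, -0.5, 0, -0.09, -1], [0.83, -1, 0, -0.18, -1], [0.83, -1, 0, -0.262, -1]]}}

```text
time: 1.0
tool_pos: [0.3814, 0.2498, 0.2264]
tool_rot: [3.141, 0.002, 1.544]
contact_force: [-0.6, 0.9, -0.1]
opening: 0.0245
grip_force: 0.0
```

Emit:
{"fn": "jog_arm", "kwargs": {"plan": [[0, -0.5, 0, 0, -1], [0, -1, 0, 0, -1]]}}

```text
time: 1.2
tool_pos: [0.3784, 0.1723, 0.2262]
tool_rot: [-3.141, 0.0, 1.556]
contact_force: [-0.1, -0.5, -0.4]
opening: 0.0084
grip_force: 0.0
```

Emit:
{"fn": "jog_arm", "kwargs": {"plan": [[0, -0.5, 0, 0, -1], [0, -1, 0, 0, -1]]}}

```text
time: 1.4
tool_pos: [0.3781, 0.092, 0.2265]
tool_rot: [-3.141, 0.0, 1.556]
contact_force: [0.9, 0.6, 0.7]
opening: 0.0004
grip_force: 0.0
```

Emit:
{"fn": "jog_arm", "kwargs": {"plan": [[0, -0.5, 0, 0, -1], [0, -1, 0, 0, -1]]}}

```text
time: 1.6
tool_pos: [0.3781, 0.0119, 0.2267]
tool_rot: [-3.142, -0.0, 1.555]
contact_force: [0.4, -0.0, 0.0]
opening: 0.0009
grip_force: 0.0
```

Emit:
{"fn": "jog_arm", "kwargs": {"plan": [[0, -0.5, 0, 0, -1], [0, -1, 0, 0, -1]]}}

```text
time: 1.8
tool_pos: [0.3781, -0.0681, 0.2267]
tool_rot: [3.142, -0.0, 1.555]
contact_force: [0.8, 0.3, 1.0]
opening: 0.0007
grip_force: 0.0
```

Emit:
{"fn": "jog_arm", "kwargs": {"plan": [[0, -0.5, 0, 0, -1], [0, -1, 0, 0, -1]]}}

```text
time: 2.0
tool_pos: [0.3781, -0.1482, 0.2266]
tool_rot: [-3.142, -0.0, 1.555]
contact_force: [1.6, 0.3, -0.5]
opening: 0.0005
grip_force: 0.0
```

Emit:
{"fn": "jog_arm", "kwargs": {"plan": [[0, -0.5, -0.3, 0, -1], [0, -0.94, -0.8, 0, -1], [0, -0.94, -1, 0, -1], [0, -0.94, -1, 0, -1]]}}

```text
time: 2.4
tool_pos: [0.3768, -0.2214, 0.1441]
tool_rot: [-3.137, -0.004, 1.553]
contact_force: [-0.2, 0.3, 0.2]
opening: 0.0008
grip_force: 0.0
```

Emit:
{"fn": "jog_arm", "kwargs": {"plan": [[0, 0, -0.6, 0, -1], [0, 0, -1, 0, -1]]}}

```text
time: 2.6
tool_pos: [0.379, -0.2214, 0.0664]
tool_rot: [3.14, 0.001, 1.556]
contact_force: [1.1, 0.3, -0.5]
opening: 0.0003
grip_force: 0.0
```

Emit:
{"fn": "jog_arm", "kwargs": {"plan": [[0, 0, -0.3, 0, -1], [0, 0, -0.45, 0, -1], [0, 0, -0.45, 0, -1], [0, 0, -0.45, 0, -1]]}}

```text
time: 3.0
tool_pos: [0.3794, -0.2218, 0.0318]
tool_rot: [3.14, 0.001, 1.556]
contact_force: [0.3, 0.1, 0.0]
opening: 0.0007
grip_force: 0.0
```

Emit:
{"fn": "jog_arm", "kwargs": {"plan": [[0.2, 0, 0, 0, -1], [0.4, 0, 0, 0, -1], [0.4, 0, 0, 0, -1], [0.45, 0, 0, 0, -1], [0.5, 0, 0, 0, -1], [0.5, 0, 0, 0, -1]]}}

```text
time: 3.6
tool_pos: [0.4189, -0.2219, 0.0311]
tool_rot: [3.141, 0.0, 1.555]
contact_force: [-0.3, -0.6, 0.9]
opening: 0.0003
grip_force: 0.0
```

Emit:
{"fn": "jog_arm", "kwargs": {"plan": [[0.05, 0, 0, 0, -1], [0.1, 0, 0, 0, -1], [0.14, 0, 0, 0, -1], [0.18, 0, 0, 0, -1], [0.22, 0, 0, 0, -1], [0.25, 0, 0, 0, -1]]}}

```text
time: 4.2
tool_pos: [0.4389, -0.2218, 0.0307]
tool_rot: [3.142, -0.0, 1.555]
contact_force: [-0.5, -0.9, -0.0]
opening: 0.0006
grip_force: 0.3
```

```bash
python3 - <<'E'
from cell import readout,cams
import cv2
im=cams.read_camera("side"); cv2.imwrite("pics/s1.png",im)
a=cv2.resize(im[150:250,180:320],None,fx=4,fy=4,interpolation=cv2.INTER_CUBIC)
im=cams.read_camera("top"); cv2.imwrite("pics/t1.png",im)
b=cv2.resize(im[135:230,215:285],None,fx=4.2,fy=4.2,interpolation=cv2.INTER_CUBIC)[:400]
b=b[:399]; a=a[:b.shape[0]]
import numpy as np
h=min(a.shape[0],b.shape[0]); cv2.imwrite("pics/c1.png",np.hstack([a[:h],b[:h]])[:, :800])
E
```

```text
(no output)
```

View pics/c1.png

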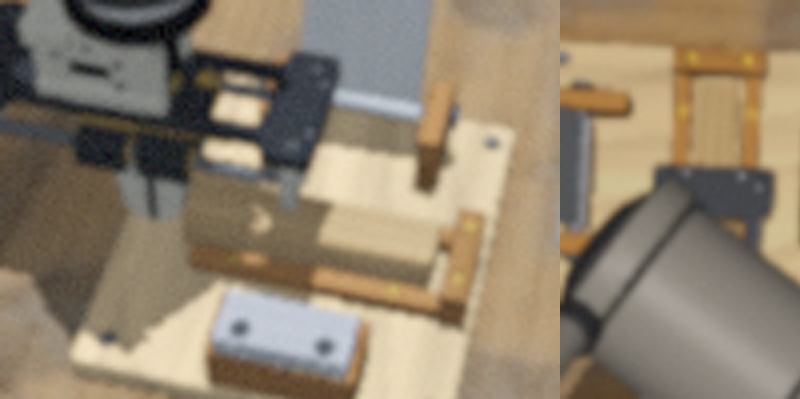

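The side crop shows the shut fingers at (150,200) meeting the blank's near end at (190,190), with a small gap left before the stop at (440,250). I'll keep pushing in small steps and watch the force.

Emit:
{"fn": "jog_arm", "kwargs": {"plan": [[0.02, 0, 0, 0, -1], [0.04, 0, 0, 0, -1], [0.06, 0, 0, 0, -1], [0.06, 0, 0, 0, -1]]}}

```text
time: 4.7
tool_pos: [0.4437, -0.2218, 0.0308]
tool_rot: [3.141, 0.0, 1.555]
contact_force: [-0.5, -0.9, 0.2]
opening: 0.0006
grip_force: 0.0
```

Emit:
{"fn": "jog_arm", "kwargs": {"plan": [[0.02, 0, 0, 0, -1], [0.04, 0, 0, 0, -1], [0.04, 0, 0, 0, -1]]}}

```text
time: 5.0
tool_pos: [0.4463, -0.2217, 0.0307]
tool_rot: [-3.141, -0.0, 1.555]
contact_force: [-1.7, -0.2, 1.9]
opening: 0.0007
grip_force: 1.3
```

Emit:
{"fn": "jog_arm", "kwargs": {"plan": [[0.02, 0, 0, 0, -1], [0.03, 0, 0, 0, -1], [0.03, 0, 0, 0, -1]]}}

```text
time: 5.3
tool_pos: [0.4464, -0.2215, 0.0307]
tool_rot: [-3.136, -0.001, 1.556]
contact_force: [-12.1, -1.7, 8.6]
opening: 0.0007
grip_force: 6.5
```

Emit:
{"fn": "jog_arm", "kwargs": {"plan": [[0.02, 0, 0, 0, -1], [0.03, 0, 0, 0, -1], [0.03, 0, 0, 0, -1]]}}

```text
time: 5.6
tool_pos: [0.4465, -0.2213, 0.0307]
tool_rot: [-3.132, -0.002, 1.556]
contact_force: [-22.1, -4.7, 14.3]
opening: 0.0002
grip_force: 11.6
```

The force climbing at constant position (22 N at x = 0.4465, as predicted for home) says the blank is against the stop. Backing off, then going round behind the leaf.

Emit:
{"fn": "jog_arm", "kwargs": {"plan": [[-0.25, 0, 0, 0, -1], [-0.6, 0, 0, 0, -1], [-0.8, 0, 0, 0, -1], [-0.85, 0, 0.5, 0, -1], [-0.85, 0, 1, 0, -1]]}}

```text
time: 6.1
tool_pos: [0.3823, -0.2213, 0.111]
tool_rot: [-3.14, -0.002, 1.554]
contact_force: [1.7, -0.8, 0.0]
opening: 0.0005
grip_force: 0.0
```

Emit:
{"fn": "jog_arm", "kwargs": {"plan": [[0, 0, 0.5, 0, -1], [0, 0, 0.95, 0, -1], [0, 0, 0.95, 0, -1], [0, 0, 0.95, 0, -1]]}}

```text
time: 6.5
tool_pos: [0.3839, -0.222, 0.1873]
tool_rot: [3.139, 0.001, 1.555]
contact_force: [0.0, 0.4, -0.6]
opening: 0.0005
grip_force: 0.0
```

Commanded ≈ (0.384, −0.222, 0.187). Next to y = −0.06, then x = 0.536.

Emit:
{"fn": "jog_arm", "kwargs": {"plan": [[0, 0.5, 0, 0, -1], [0, 1, 0, 0, -1]]}}

```text
time: 6.7
tool_pos: [0.3827, -0.141, 0.1852]
tool_rot: [-3.139, -0.002, 1.552]
contact_force: [-0.5, 1.3, -0.2]
opening: 0.0004
grip_force: 0.0
```

Emit:
{"fn": "jog_arm", "kwargs": {"plan": [[0, 0.5, 0, 0, -1], [0, 1, 0, 0, -1], [0, 1, 0, 0, -1]]}}

```text
time: 7.0
tool_pos: [0.3819, -0.0578, 0.1853]
tool_rot: [-3.138, -0.002, 1.559]
contact_force: [-0.3, -0.3, -0.3]
opening: 0.0005
grip_force: 0.0
```

Emit:
{"fn": "jog_arm", "kwargs": {"plan": [[0.5, 0, 0, 0, -1], [0.95, 0, 0, 0, -1]]}}

```text
time: 7.2
tool_pos: [0.4601, -0.0617, 0.1857]
tool_rot: [-3.141, -0.0, 1.555]
contact_force: [0.4, 0.3, 1.2]
opening: 0.0001
grip_force: 0.0
```

Emit:
{"fn": "jog_arm", "kwargs": {"plan": [[0.5, 0, 0, 0, -1], [0.95, 0, 0, 0, -1], [0.95, 0, 0, 0, -1], [0.95, 0, 0, 0, -1]]}}

```text
time: 7.6
tool_pos: [0.5348, -0.0621, 0.1847]
tool_rot: [-3.138, -0.001, 1.555]
contact_force: [-0.7, 0.4, -0.4]
opening: 0.0006
grip_force: 0.0
```

```bash
python3 - <<'E'
from cell import readout,cams
import cv2
print(readout.observe()["tool_pos"])
im=cams.read_camera("side"); cv2.imwrite("pics/s2.png",im)
cv2.imwrite("pics/c2.png",cv2.resize(im[60:260,170:330],None,fx=3,fy=3,interpolation=cv2.INTER_CUBIC))
E
```

```text
[ 0.53476496 -0.0620899   0.18468073]
```

View pics/c2.png

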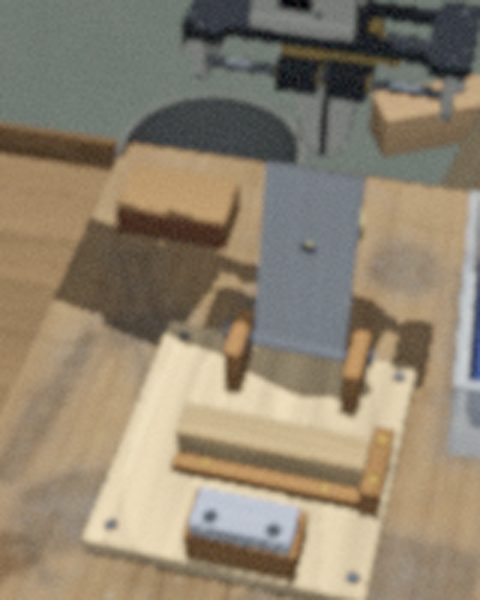

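The blank is against the stop (side crop, (375,460)) and the fingertip shows just beyond the leaf's top edge at (325,150), clear of it. Next I push the leaf to upright.

Emit:
{"fn": "jog_arm", "kwargs": {"plan": [[0, -0.2, -0.05, 0, -1], [0, -0.35, -0.1, 0, -1], [0, -0.45, -0.1, 0, -1], [0, -0.53, -0.1, 0, -1], [0, -0.61, -0.1, 0, -1], [0, -0.69, -0.1, 0, -1], [0, -0.77, -0.1, 0, -1]]}}

```text
time: 8.35
tool_pos: [0.5355, -0.1238, 0.1789]
tool_rot: [3.141, 0.0, 1.555]
contact_force: [0.1, -0.1, -0.2]
opening: 0.0008
grip_force: 0.5
```

Emit:
{"fn": "jog_arm", "kwargs": {"plan": [[0, -0.1, 0, 0, -1], [0, -0.26, -0.02, 0, -1], [0, -0.415, -0.05, 0, -1], [0, -0.565, -0.09, 0, -1], [0, -0.71, -0.15, 0, -1], [0, -0.85, -0.225, 0, -1]]}}

```text
time: 8.95
tool_pos: [0.5354, -0.1926, 0.1603]
tool_rot: [3.141, 0.0, 1.555]
contact_force: [0.5, 0.2, 0.2]
opening: 0.0003
grip_force: 0.3
```

Emit:
{"fn": "jog_arm", "kwargs": {"plan": [[0, -0.127, -0.085, 0, -1], [0, -0.25, -0.184, 0, -1], [0, -0.357, -0.295, 0, -1], [0, -0.456, -0.416, 0, -1], [0, -0.54, -0.55, 0, -1], [0, -0.614, -0.686, 0, -1], [0, -0.67, -0.83, 0, -1], [0, -0.716, -0.98, 0, -1]]}}

```text
time: 9.75
tool_pos: [0.5354, -0.2489, 0.0813]
tool_rot: [3.142, -0.0, 1.555]
contact_force: [0.9, -0.4, -0.2]
opening: 0.0005
grip_force: 0.1
```

```bash
python3 - <<'E'
from cell import readout,cams
import cv2
print(readout.observe()["tool_pos"])
im=cams.read_camera("side"); cv2.imwrite("pics/s3.png",im)
cv2.imwrite("pics/c3.png",cv2.resize(im[60:260,170:330],None,fx=3,fy=3,interpolation=cv2.INTER_CUBIC))
E
```

```text
[ 0.53538893 -0.24893539  0.0812882 ]
```

View pics/c3.png

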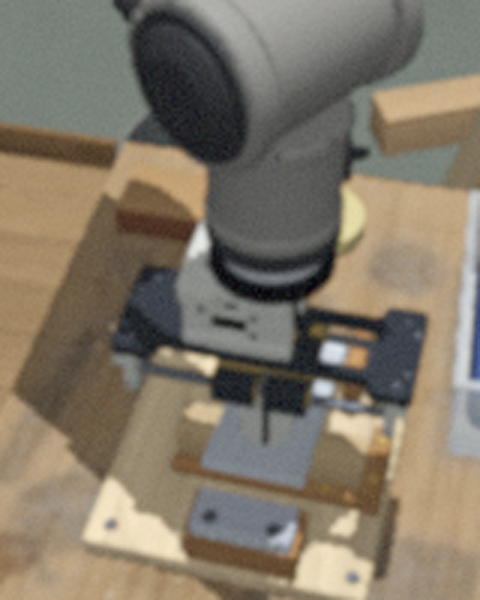

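The leaf follows beneath the fingertip at (265,430) and is nearly down, its free edge still short of the lip at (245,500). Pressing it flat.

Emit:
{"fn": "jog_arm", "kwargs": {"plan": [[0, -0.02, -0.1, 0, -1], [0, -0.04, -0.2, 0, -1], [0, -0.04, -0.28, 0, -1], [0, -0.04, -0.31, 0, -1], [0, -0.04, -0.33, 0, -1], [0, -0.04, -0.33, 0, -1]]}}

```text
time: 10.4
tool_pos: [0.5355, -0.2517, 0.0568]
tool_rot: [3.141, 0.0, 1.555]
contact_force: [-2.1, 0.6, 6.3]
opening: 0.0005
grip_force: 2.9
```

Flat: 6 N at z = 0.057. Lift off, go over the tab and come down behind it.

Emit:
{"fn": "jog_arm", "kwargs": {"plan": [[0, 0, 0.2, 0, -1], [0, 0, 0.45, 0, -1], [0, 0.05, 0.65, 0, -1], [0, 0.4, 0.65, 0, -1], [0, 0.8, 0.65, 0, -1], [0, 1, 0.65, 0, -1]]}}

```text
time: 11.0
tool_pos: [0.5353, -0.1698, 0.1083]
tool_rot: [3.141, -0.0, 1.556]
contact_force: [0.8, 0.7, -0.3]
opening: 0.0005
grip_force: 0.0
```

Emit:
{"fn": "jog_arm", "kwargs": {"plan": [[0, 0.13, 0, 0, -1], [0, 0.13, 0, 0, -1], [0, 0.13, -0.15, 0, -1], [0, 0.13, -0.3, 0, -1], [0, 0.13, -0.42, 0, -1], [0, 0.13, -0.48, 0, -1], [0, 0.13, -0.48, 0, -1]]}}

```text
time: 11.7
tool_pos: [0.5347, -0.1616, 0.0682]
tool_rot: [-3.14, -0.001, 1.554]
contact_force: [-0.4, 0.4, -0.8]
opening: 0.0005
grip_force: 0.0
```

```bash
python3 - <<'E'
from cell import readout,cams
import cv2
s=readout.observe();print(s["tool_pos"],s["contact_force"])
im=cams.read_camera("side"); cv2.imwrite("pics/s4.png",im)
cv2.imwrite("pics/c4.png",cv2.resize(im[130:240,190:310],None,fx=5,fy=5,interpolation=cv2.INTER_CUBIC))
E
```

```text
[ 0.53472893 -0.16159646  0.06821261] [-0.38747652  0.38153676 -0.83205079]
```

View pics/c4.png

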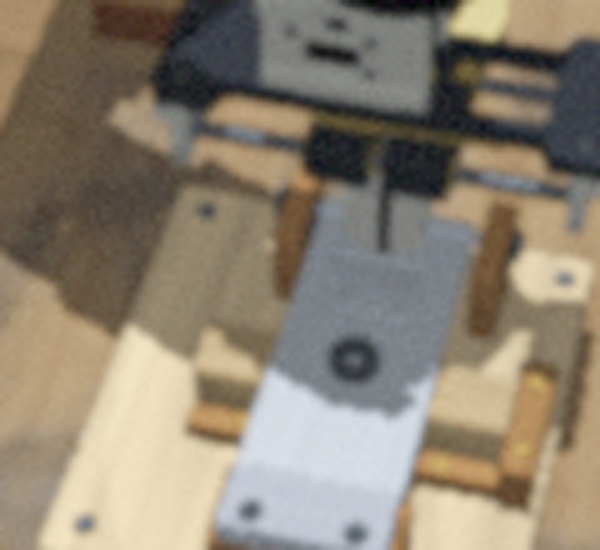

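The leaf lies flat, free edge meeting the lip line at (320,470), and the fingertip is behind the tab at (385,240), between the cheeks. Pushing towards the keeper.

Emit:
{"fn": "jog_arm", "kwargs": {"plan": [[0, -0.05, 0, 0, -1], [0, -0.09, 0, 0, -1], [0, -0.12, 0, 0, -1], [0, -0.15, 0, 0, -1], [0, -0.18, 0, 0, -1], [0, -0.2, 0, 0, -1]]}}

```text
time: 12.35
tool_pos: [0.5355, -0.1775, 0.0698]
tool_rot: [3.141, -0.0, 1.555]
contact_force: [0.4, 4.5, 2.5]
opening: 0.0001
grip_force: 2.1
```

Emit:
{"fn": "jog_arm", "kwargs": {"plan": [[0, -0.03, 0, 0, -1], [0, -0.05, 0, 0, -1], [0, -0.07, 0, 0, -1], [0, -0.07, 0, 0, -1]]}}

```text
time: 12.75
tool_pos: [0.5354, -0.1825, 0.0695]
tool_rot: [-3.141, -0.001, 1.555]
contact_force: [0.8, 6.7, 3.3]
opening: 0.0003
grip_force: 3.4
```

Emit:
{"fn": "jog_arm", "kwargs": {"plan": [[0, -0.03, 0, 0, -1], [0, -0.05, 0, 0, -1], [0, -0.05, 0, 0, -1]]}}

```text
time: 13.05
tool_pos: [0.5353, -0.1828, 0.0693]
tool_rot: [-3.14, -0.007, 1.555]
contact_force: [3.7, 19.5, 7.1]
opening: 0.0002
grip_force: 10.4
```

Emit:
{"fn": "jog_arm", "kwargs": {"plan": [[0, -0.03, 0, 0, -1], [0, -0.03, 0, 0, -1], [0, -0.03, 0, 0, -1]]}}

```text
time: 13.35
tool_pos: [0.5352, -0.183, 0.0692]
tool_rot: [-3.14, -0.01, 1.555]
contact_force: [2.9, 28.2, 8.5]
opening: 0.0007
grip_force: 14.4
```

Hard stop at y = −0.183, just as predicted for full travel. Backing off and rising clear.

Emit:
{"fn": "jog_arm", "kwargs": {"plan": [[0, 0.08, 0, 0, -1], [0, 0.2, 0, 0, -1], [0, 0.22, 0, 0, -1], [0, 0.22, 0.3, 0, -1], [0, 0.22, 0.8, 0, -1], [0, 0.22, 1, 0, -1]]}}

```text
time: 13.95
tool_pos: [0.5366, -0.1733, 0.1527]
tool_rot: [3.137, 0.003, 1.554]
contact_force: [0.5, -0.0, 0.5]
opening: 0.0006
grip_force: 0.0
```

Emit:
{"fn": "jog_arm", "kwargs": {"plan": [[0, 0.5, 0.3, 0, -1], [0, 1, 0.6, 0, -1], [0, 1, 0.6, 0, -1], [0, 1, 0.6, 0, -1]]}}

```text
time: 14.35
tool_pos: [0.5356, -0.092, 0.198]
tool_rot: [3.14, 0.001, 1.556]
contact_force: [0.3, 0.3, -0.2]
opening: 0.0003
grip_force: 0.0
```

```bash
python3 - <<'E'
from cell import readout,cams
import cv2
s=readout.observe();print(s["tool_pos"],s["contact_force"])
im=cams.read_camera("side"); cv2.imwrite("pics/s5.png",im)
cv2.imwrite("pics/c5.png",cv2.resize(im[130:240,190:310],None,fx=5,fy=5,interpolation=cv2.INTER_CUBIC))
E
```

```text
[ 0.53564518 -0.09204279  0.19798728] [ 0.32126069  0.28407029 -0.2067162 ]
```

View pics/c5.png

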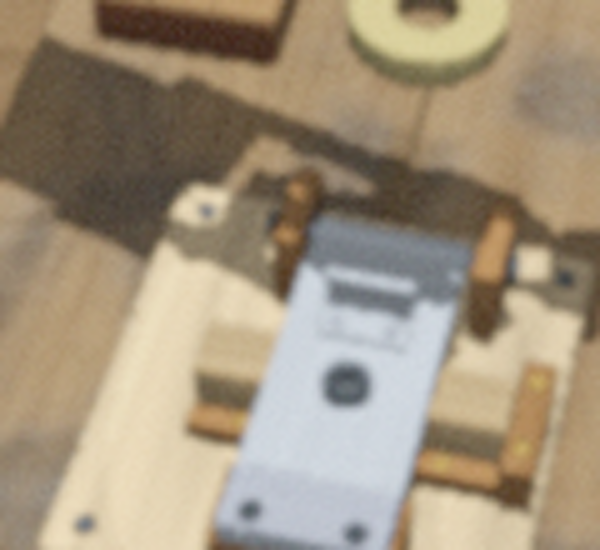

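The bush moved from (355,360) to (347,385), about 14 mm forward. The leaf lies flat with its edge under the lip, the blank is against the stop and the arm is clear.

```bash
python3 -c "
from cell import ticket
print(ticket.hand_in())"
```

```text
the job is handed in; nothing more can be done
None
```

The job is handed in, with no verdict returned. By force and camera, the blank is home against the stop, the leaf lies flat with its edge fully under the keeper lip, and the arm is clear.

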